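# Lock up the knife box with a snap hook

### The arm

A 6-joint arm with a two-finger parallel gripper is mounted at the origin on a cart in front of the work surface, level with it; the furniture and walls round the work are solid. World frame = base frame: x ahead of the robot, y to its left, z up, the work surface at z = 0. Lengths are in m, angles in degrees, forces in N, time in s.
With the tool pointing down it reaches from about 0.375 to 0.9 m from the base axis. Payload 3.1 kg.
Tool frame: the origin (TCP) lies on the centre line of the jaws, within the pads' length; the fingertips stand finger_overhang ahead of it and the grasp point (between the pads) lies 5 mm behind it (finger_overhang is the distance from the TCP to the fingertips, in m); z points along the fingers, y is the line along which they close (so a half turn about z gives the same grasp; the last joint's range is limited). The gripper opens to 87 mm and grips with 3 to 60 N. Pads are 19 mm wide; open, the fingers measure 117 mm over their backs; the gripper's body (75 mm by 190 mm) begins 51 mm behind the grasp point.
Start: joints at [-81.102, 30.224, 82.088, -0, 67.689, -10.227], TCP at [0.205, -0.59, 0.237] pointing down, gripper open.
Joint ranges: [-176.69, 176.69], [-43.24, 126.21], [12.49, 139.97], [-82, 262], [0, 151.66], [-163.58, 163.58]. Speed limits (degrees/s): [159.86, 159.86, 180, 180, 180, 180].

### API

Orientations are given as a 3x3 rotation matrix whose columns are the frame's x, y, z axes.
In Python, from rig import read_state, capture, calibration, hand_in, finger_overhang gives the robot as it stands.
- The arm moves only by the tool send_rows, never from a script. Its argument "plan" is a list of rows, each a list of 5 numbers: the closure in counts, from 0 (fully open) to 255 (shut), then the shift along the tool's x, y, z in m, then the turn about the tool's z in rad. A call has 1 to 20 rows; each row shifts and turns the commanded pose from where the row before left it, along the tool's axes as they then stand; what a row does not reach is not made up. A row lasts 1/12 s, in which the tool goes at most 41.7 mm and 7.16 degrees, less where a joint would pass 70% of its speed; a pose out of reach is approached as far as the arm can. A call is refused whole if a number of a shift passes 0.0417 or a number of a turn 0.125, either way. A call with a gripper value outside its range is refused whole. The fingers move at their own pace and stop on an object; the grip force is fixed at half the most. Time passes only in rows, so rows that do not move let the fingers close. It gives the time, the measured TCP pose, the force, the opening and the grip force at its end, in the units of the state.
- read_state(): the state, without advancing time (a new reading comes with each control period).
- capture(name): name is "scene" or "top"; returns (picture, depth): 384x512x3 uint8, blue, green, red; 384x512 float32, m along the optical axis (not along the pixel's ray), 0 where there is no reading.
- calibration(name): a dict with "fx", "fy", "cx", "cy" (pixels), "xyz" and "rotation" of the camera in the world. Camera axes: x right, y down, z forward; pixel columns grow to the right and rows downward; lengths in m; the calibration is good to about 2 mm. A picture is of the moment at which its call begins. calibration takes no time and is no camera call.
- hand_in(): hands the job in; it is judged then, once.
The state is a dict: "time_s": time; "joint_positions": joint angles; "qvel": joint speeds; "tau": joint torques, N m; "position": TCP position; "tcp_rot": TCP orientation; "force": force on the tool from outside, world axes, zero at the start; "moment": the same for the moment, N m; "opening": opening from 0.0 (shut) to 1.0 (fully open); "grasp_force": force on a finger pad.
Only numpy, scipy, OpenCV 4.12 (cv2) and the standard library are available. Lean on these libraries where they do the work, as an engineer would, in place of code of your own. Each camera call takes 0.05 s, during which the arm holds its last target. There are 200 camera calls.

### The job

Lock up the knife box for the night: take the big red-handled snap hook out of its stand and press its sprung gate down over the crossbar of the tall staple on the box, until the bar has snapped inside the hook and the gate has sprung shut below it. Press no harder than it needs (never more than about 4 kg of push), leave the hook hanging on the staple, and do not disturb the salt shaker, the sauce pot or the timer.

Things in the scene. Friction and masses are not known exactly. Their poses are not given: they have to be found in the camera images.
- hook: Loose snap hook (carabiner), 0.14-0.23 kg, standing loop 89 long (x), 16 thick (y), 96 mm tall (z). Origin in its red ribbed grip: a block from x -40 to +37, 16 thick in y, z -8 to +26 mm; pinch it across y, fingertips above z = -5 mm. Below it a loop of 12 mm steel bar: hinge leg at x -40, nose leg at x +37 mm bent inward at the bottom, its round nose ending at x +16, z -64 mm. Lowest point z -70.
- hook_mouth (a point): Point on the axis of the hook's brass gate (10 mm round bar closing the loop's bottom), 6 mm in x from the hook's origin and 64 mm under it: the best place for a bar lying along hook y to enter, +-4 mm in x. The bar must go 30-40 mm up into the loop from first touch before the gate's end slips off it and springs shut under it; at about 46 mm it meets the grip's lower edge.
- hook_gate (a joint): Angle of the gate, hinged at the hook's x -40, z -64 mm, free end at x +14 mm: 0 = shut, grows as it is pressed inward (up into the loop), stop at 1.15 rad; it cannot open outward. Sprung shut: 0.14 N m when shut plus 0.2 N m per rad, so a bar at the mouth feels 3 N at first and about 6 to 10 N just before it slips in.
- knife_box: Fixed low steel box, 178 x 158 mm, lid top z 50 mm, dark strap over it along y (36 mm wide, top z 54 mm). Origin: centre of its underside. From the strap rises a closed staple, an upturned U of 10 mm round steel: legs at y -32 and +32 mm, crossbar along the box's y straight above the origin (straight from y -23 to +23 mm). The hook goes over it with its y along the bar, either way round.
- staple_foot (a point): Point on the strap's top midway between the staple's legs, 54 mm above the box's underside, straight below the middle of the crossbar. How far the staple is screwed out differs every time and is NOT reported: the crossbar's axis is 72 to 102 mm above this point, so look or feel for it. The staple does not yield when pressed.
- stand: Fixed grey plastic stand, 120 x 70 mm, 35 mm tall, with a slot 15 mm wide along its x in which the hook stands upright, gate down (slot floor 6 mm above the table). Origin: centre of its underside. The hook's origin starts 76 mm above it, its x along the stand's x. Lift the hook straight up 35 mm to clear the slot.
- salt_shaker: Loose salt shaker, 44 mm wide, 90 mm tall, beside the box. Origin: centre of its underside. Leave it alone.
- sauce_pot: Loose lidded sauce pot, 53 mm wide, 36 mm tall, in front of the box. Origin: centre of its underside. Leave it alone.
- timer: Loose red and white kitchen timer, 62 mm wide, 40 mm tall, beside the stand. Origin: centre of its underside. Leave it alone.
Not all that is in view belongs to the job. Of the things that look like the hook, the middle-sized one is meant.

How it is judged:
By the outcome, as a careful person would: the job done as asked, in the order asked, and still so for the second after the job is handed in, with the robot touching nothing.
It also fails if it takes over 51 s, if anything falls off the work surface, if the arm or the gripper's body presses on something with over 40 N, if the wrist force passes 120 N, or if a joint passes its speed limit or range.

## Working session

There is one attempt and no reset: what is moved stays moved. The work goes in short steps, Python scripts to look and compute and a tool call to move; the robot and the scene stay as the last step left them, time stands still between calls to the robot, and variables do not carry over. Pictures are saved under pics/ and viewed, at most 10 in all, crops included, and the job is handed in when it is done.

Besides the shell and the picture viewer there is one more tool, called after "Request:" by a JSON object that holds its "fn" and its "kwargs". send_rows: Moves the arm, as the interface text tells. Its arguments: {"type":"object","properties":{"plan":{"type":"array","items":{"type":"array","items":{"type":"number"}}}},"required":["plan"]}

```bash
mkdir -p pics && cat > h.py <<'E'
import numpy as np, cv2
from rig import *
def shot(n):
    p,d=capture(n); return p,d
def pts(n,d):
    c=calibration(n); v,u=np.mgrid[:384,:512]
    P=np.stack([(u-c['cx'])/c['fx']*d,(v-c['cy'])/c['fy']*d,d],-1)
    return P@np.array(c['rotation']).T+np.array(c['xyz'])
E
python3 - <<'E'
from h import *
print(finger_overhang if not callable(finger_overhang) else finger_overhang())
s=read_state();print(s['tcp_rot'],s['position'],s['force'])
for n in('scene','top'):
    p,d=shot(n); np.savez(n+'0.npz',p=p,d=d); cv2.imwrite(f'pics/{n}0.png',cv2.resize(p,(800,600))); print(n,calibration(n))
E
```

```text
0.014
[[ 9.44818443e-01  3.27594268e-01 -3.23470141e-04]
 [ 3.27594198e-01 -9.44816150e-01  2.11779914e-03]
 [ 3.88159048e-04 -2.10690263e-03 -9.99997705e-01]] [ 0.20467327 -0.58978282  0.23559418] [-0.22807177  1.00312627  0.58925745]
scene {'fx': 412.69193090987983, 'fy': 412.69193090987983, 'cx': 253.49410191671453, 'cy': 190.49074406083636, 'xyz': array([0.09079131, 0.67288923, 0.65066203]), 'rotation': array([[-0.82262193, -0.33569608,  0.45891317],
       [-0.56816353,  0.45410654, -0.68627797],
       [ 0.02198536, -0.82528504, -0.56428827]])}
top {'fx': 443.38440342831706, 'fy': 443.38440342831706, 'cx': 257.2290855869722, 'cy': 186.67159584436197, 'xyz': array([ 0.2903711 , -0.00162869,  1.40427281]), 'rotation': array([[ 0.01486652, -0.98364328,  0.17951294],
       [-0.99973755, -0.01775237, -0.01448017],
       [ 0.01743011, -0.17925055, -0.98364904]])}
```

View pics/scene0.png

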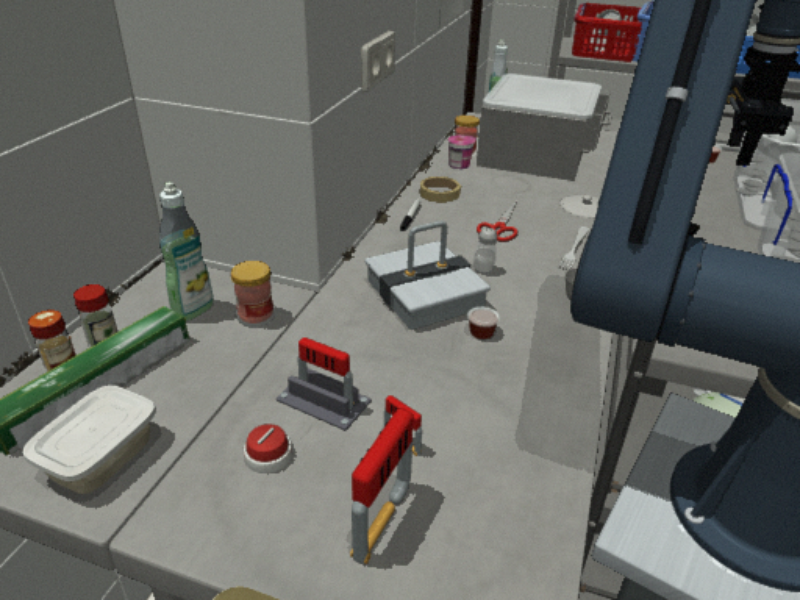

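View pics/top0.png

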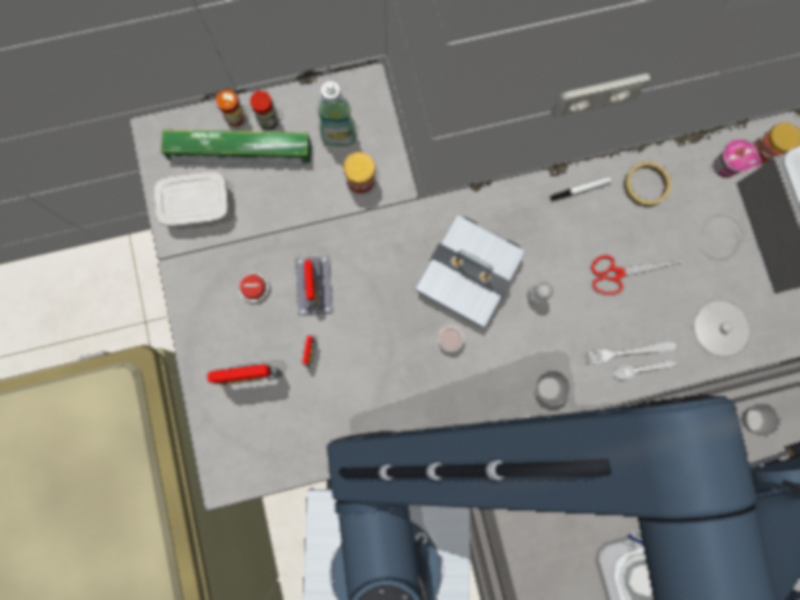

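The hook in the stand is at scene (325,375) and top (312,285). The box with its staple is at scene (428,270) and top (470,270). The larger and smaller decoys stand free nearer the robot. Next I'll measure the hook and the staple.

```bash
cat > m.py <<'E'
from h import *
def load(n): f=np.load(n+'0.npz'); return f['p'],f['d'],pts(n,f['d'])
def line(Q,n):
    r=cv2.minAreaRect((Q[:,:2]*1000).astype(np.float32)); c=cv2.boxPoints(r)
    e=max((c[1]-c[0],c[2]-c[1]),key=np.linalg.norm)
    print(n,len(Q),'ctr',np.round(r[0],1),'size',np.round(r[1],1),'ang',round(np.degrees(np.arctan2(e[1],e[0]))%180,1),'z',np.round(np.percentile(Q[:,2]*1000,[1,50,99]),1))
if __name__=='__main__':
  k=512/800
  for n,hb,bb in(('scene',(285,330,375,430),(360,215,495,330)),('top',(290,250,335,318),(410,210,530,335))):
    p,d,P=load(n); hsv=cv2.cvtColor(p,cv2.COLOR_BGR2HSV)
    red=((hsv[...,0]<8)|(hsv[...,0]>172))&(hsv[...,1]>150)&(hsv[...,2]>70)
    def box(b): m=np.zeros(d.shape,bool); a=[int(x*k) for x in b]; m[a[1]:a[3],a[0]:a[2]]=1; return m&(d>0)
    H=P[box(hb)&red]; line(H[H[:,2]>.05],n+' red'); 
    t=H[H[:,2]>np.percentile(H[:,2],90)-.008]; line(t,n+' redtop')
    S=P[box(hb)&~red]; S=S[(S[:,2]>.028)&(S[:,2]<.042)]; line(S,n+' standtop')
    B=P[box(bb)]; L=B[(B[:,2]>.04)&(B[:,2]<.062)]; line(L,n+' lid')
    T=B[(B[:,2]>.075)&(B[:,2]<.2)&(np.linalg.norm(B[:,:2]-np.median(L[:,:2],0),axis=1)<.06)]
    if len(T)>5: line(T,n+' staple'); U=T[T[:,2]>np.percentile(T[:,2],97)-.008]; line(U,n+' bar')
E
python3 m.py
```

```text
scene red 398 ctr [548.8 162.1] size [77.5 17.2] ang 4.9 z [ 73.2  96.3 103.6]
scene redtop 214 ctr [549. 162.] size [77.1 17.2] ang 4.4 z [ 94.7 101.  103.8]
scene standtop 401 ctr [553.  161.3] size [99.7 38.6] ang 4.7 z [28.1 34.2 40.8]
scene lid 2169 ctr [ 643.4 -223.6] size [232.1 348.6] ang 152.2 z [41.8 50.6 59.7]
scene staple 238 ctr [ 582.9 -154. ] size [74.8 12.3] ang 62.0 z [ 75.9 122.8 145.7]
scene bar 81 ctr [ 584.1 -153.1] size [63.2 10. ] ang 61.8 z [137.8 141.9 145.8]
top red 137 ctr [548.9 157.8] size [72.3 16.7] ang 3.6 z [ 81.6 101.2 107.1]
top redtop 122 ctr [549.8 158.2] size [70.5 16. ] ang 3.4 z [ 96.9 101.7 107.1]
top standtop 140 ctr [556.5 159.1] size [99.7 35.5] ang 5.6 z [28.7 35.2 40.7]
top lid 2721 ctr [ 570.9 -149.7] size [164.8 223.4] ang 151.5 z [43.2 51.  59.5]
top staple 113 ctr [ 586.  -157.9] size [73.  10.6] ang 62.0 z [ 79.7 141.5 148.9]
top bar 70 ctr [ 585.9 -158.2] size [65.4 10.5] ang 61.9 z [139.6 143.7 149.2]
```

Request:
{"fn": "send_rows", "kwargs": {"plan": [[0,0.021,-0.022,0,0],[0,0.021,-0.022,0,0],[0,0.021,-0.022,0,0],[0,0.021,-0.022,0,0],[0,0.021,-0.022,0,0],[0,0.021,-0.022,0,0],[0,0.021,-0.022,0,0],[0,0.021,-0.022,0,0],[0,0.021,-0.022,0,0],[0,0.021,-0.022,0,0],[0,0.021,-0.022,0,0],[0,0.021,-0.022,0,0],[0,0.021,-0.022,0,0],[0,0.021,-0.022,0,0],[0,0.021,-0.022,0,0],[0,0.021,-0.022,0,0],[0,0.021,-0.022,0,0],[0,0.021,-0.022,0,0],[0,0.021,-0.022,0,0],[0,0.021,-0.022,0,0]]}}

```text
time_s: 1.77
position: [0.4576, -0.0356, 0.2364]
tcp_rot: [[0.945, 0.328, -0.001], [0.328, -0.945, 0.0], [-0.0, -0.0, -1.0]]
force: [1.0, -1.0, 0.4]
opening: 0.999
grasp_force: 0.0
```

```bash
cat > g.py <<'E'
# usage: g.py x y azimuth : remaining shift in tool axes after the turn
import sys; from h import *
x,y,a=map(float,sys.argv[1:4]); s=read_state(); R=np.array(s['tcp_rot']); p=np.array(s['position'])
az=np.degrees(np.arctan2(R[1,0],R[0,0])); d=np.array([x,y])-p[:2]
f=lambda t:(d@[np.cos(t),np.sin(t)], d@[np.sin(t),-np.cos(t)])
print('pos',p.round(4),'az',az.round(2),'turn',np.radians(az-a).round(4),'now',np.round(f(np.radians(az)),4),'after turn',np.round(f(np.radians(a)),4),'F',np.round(s['force'],2),'M',np.round(s['moment'],2),s['opening'],s['grasp_force'],'t',s['time_s'],'tilt',R[:,2].round(4))
E
python3 g.py .5495 .160 4.5
```

```text
pos [ 0.4576 -0.0356  0.2364] az 19.13 turn 0.2553 now [ 0.1509 -0.1546] after turn [ 0.107  -0.1877] F [ 1.02 -1.03  0.42] M [ 0.05  0.02 -0.05] 0.998865223847161 0.0 t 1.7667 tilt [-6.e-04  1.e-04 -1.e+00]
```

Request:
{"fn": "send_rows", "kwargs": {"plan": [[0,0.021,-0.022,0,0],[0,0.021,-0.022,0,0],[0,0.021,-0.022,0,0],[0,0.021,-0.022,0,0],[0,0.021,-0.022,0,0],[0,0.021,-0.022,0,0],[0,0.0249,-0.0226,0,0],[0,0,0,0,0.085],[0,0,0,0,0.085],[0,0,0,0,0.085],[0,0,0,0,0],[0,0,0,0,0]]}}

```text
time_s: 2.77
position: [0.549, 0.1584, 0.2362]
tcp_rot: [[0.997, 0.081, -0.001], [0.081, -0.997, -0.0], [-0.001, 0.0, -1.0]]
force: [-0.1, -0.2, 0.2]
opening: 1.001
grasp_force: 0.0
```

```bash
python3 g.py .5495 .160 4.5; python3 - <<'E'
from m import *
p,d=shot('scene'); np.savez('scene0.npz',p=p,d=d)
cv2.imwrite('pics/s1.png',cv2.resize(p[150:300,150:300],(600,600),interpolation=2))
E
```

```text
pos [0.549  0.1584 0.2362] az 4.65 turn 0.0026 now [ 0.0006 -0.0016] after turn [ 0.0006 -0.0016] F [-0.07 -0.16  0.22] M [ 0.03 -0.03  0.03] 1.0005801461404609 0.0 t 2.7667 tilt [-9.e-04 -1.e-04 -1.e+00]
```

View pics/s1.png

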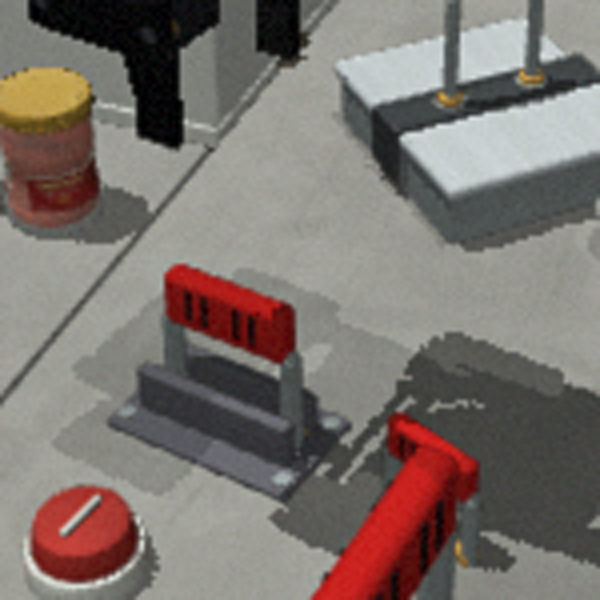

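The near end of the loop has a brass dot at crop (305,435), which suggests the hinge is on that side, so hook +x is roughly world +x. I'll check this after lifting. Now lowering and gripping.

Request:
{"fn": "send_rows", "kwargs": {"plan": [[0,0.0006,-0.0016,0.03,0],[0,0,0,0.03,0],[0,0,0,0.03,0],[0,0,0,0.03,0],[0,0,0,0.017,0],[0,0,0,0.01,0],[0,0,0,0,0],[120,0,0,0,0],[180,0,0,0,0],[255,0,0,0,0],[255,0,0,0,0],[255,0,0,0,0],[255,0,0,0,0],[255,0,0,0,0],[255,0,0,0,0],[255,0,0,0,0],[255,0,0,0,0],[255,0,0,0,0]]}}

```text
time_s: 4.32
position: [0.5498, 0.16, 0.0895]
tcp_rot: [[0.997, 0.079, -0.0], [0.079, -0.997, 0.0], [-0.0, -0.0, -1.0]]
force: [0.3, -1.6, 0.9]
opening: 0.25
grasp_force: 0.0
```

Request:
{"fn": "send_rows", "kwargs": {"plan": [[255,0,0,0,0],[255,0,0,0,0],[255,0,0,0,0],[255,0,0,0,0]]}}

```text
time_s: 4.65
position: [0.5498, 0.16, 0.0895]
tcp_rot: [[0.997, 0.079, -0.0], [0.079, -0.997, 0.0], [-0.0, -0.0, -1.0]]
force: [0.0, 0.5, 0.5]
opening: 0.178
grasp_force: 29.9
```

Request:
{"fn": "send_rows", "kwargs": {"plan": [[255,0,0,-0.01,0],[255,0,0,-0.01,0],[255,0,0,-0.015,0],[255,0,0,-0.02,0],[255,0,0,-0.025,0],[255,0,0,-0.025,0],[255,0,0,-0.025,0],[255,0,0,-0.02,0],[255,0,0,0,0],[255,0,0,0,0]]}}

```text
time_s: 5.48
position: [0.5503, 0.16, 0.2411]
tcp_rot: [[0.997, 0.079, 0.003], [0.079, -0.997, 0.0], [0.003, 0.0, -1.0]]
force: [-0.6, -0.0, -2.7]
opening: 0.18
grasp_force: 29.9
```

```bash
python3 g.py .5 0 -28.1; python3 - <<'E'
from m import *
p,d=shot('scene'); np.savez('scene0.npz',p=p,d=d)
cv2.imwrite('pics/s2.png',cv2.resize(p[100:250,130:280],(600,600),interpolation=2))
E
```

```text
pos [0.5503 0.16   0.2411] az 4.52 turn 0.5694 now [-0.0628  0.1556] after turn [0.031  0.1649] F [-0.63 -0.02 -2.72] M [-0.01  0.01 -0.03] 0.18047867238311427 29.904720056802034 t 5.4833 tilt [ 3.4e-03  2.0e-04 -1.0e+00]
```

View pics/s2.png

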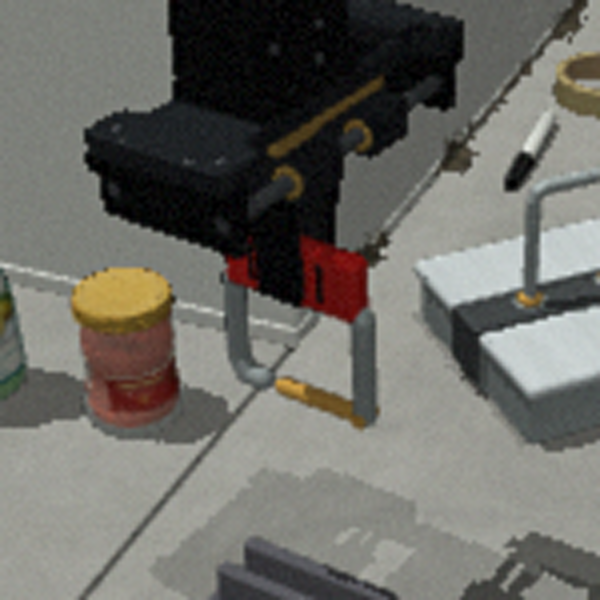

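The lifted hook: hinge (brass knuckle) at crop (365,420) toward the robot, nose at (260,378) away from it, gate shut. So hook +x is tool +x. Next I'll measure the legs against the TCP.

```bash
python3 - <<'E'
from m import *
s=read_state(); R=np.array(s['tcp_rot']); tp=np.array(s['position'])
p,d,P=load('scene'); c=calibration('scene'); o=np.array(c['xyz'])
v,u=np.mgrid[:384,:512]
ray=np.stack([(u-c['cx'])/c['fx'],(v-c['cy'])/c['fy'],np.ones(d.shape)],-1)@np.array(c['rotation']).T
T=(P-tp)@R
m=(d>0)&(abs(T[...,1])<.02)&(abs(T[...,0])<.06)&(T[...,2]>.0)&(T[...,2]<.1)
n=R[:,1]; t=((tp-o)@n)/(ray@n); Q=(o+ray*t[...,None]-tp)@R*1000
q=Q[m]
for a,b in((18,24),(24,30),(30,36),(36,42),(42,48),(48,54)):
    w=q[(q[:,2]>a)&(q[:,2]<b)]
    for g in(w[w[:,0]<0],w[w[:,0]>=0]):
        if len(g): print(a,len(g),np.percentile(g[:,0],[2,50,98]).round(1))
print('low',np.percentile(q[:,2],99.5))
hsv=cv2.cvtColor(p,cv2.COLOR_BGR2HSV); br=m&(hsv[...,0]>12)&(hsv[...,0]<28)&(hsv[...,1]>130)
q=Q[br&(T[...,2]>.03)]; print('brass',len(q),np.percentile(q,[3,50,97],axis=0).round(1)[:,[0,2]])
E
python3 g.py .585 -.156 -28.1
```

```text
18 45 [-42.6 -21.9  -0.5]
18 49 [ 1.9 23.8 48.5]
24 16 [-42.5 -36.7 -30.8]
24 20 [ 7.3 38.9 48.1]
30 16 [-42.3 -36.5 -30.6]
30 15 [34.5 41.8 47.1]
36 15 [-42.2 -37.5 -30.5]
36 14 [34.9 41.3 47.8]
42 15 [-42.  -35.  -30.2]
42 14 [35.3 41.7 48.2]
48 15 [-41.9 -37.1 -30.1]
48 16 [34.3 41.1 48.6]
low 83.71130745896848
brass 83 [[-31.6  71.1]
 [ -7.5  76.6]
 [ 15.2  81.9]]
pos [0.5492 0.1599 0.2395] az 4.51 turn 0.5692 now [0.0108 0.3178] after turn [0.1804 0.2618] F [-0.27 -0.11 -2.45] M [ 0.01 -0.03  0.04] 0.18402167855056467 29.904733321163803 t 5.5333 tilt [-4.e-04 -0.e+00 -1.e+00]
```

Request:
{"fn": "send_rows", "kwargs": {"plan": [[255,0,0,-0.015,0.1],[255,0,0,-0.016,0.1],[255,0,0,0,0.1],[255,0,0,0,0.1],[255,0,0,0,0.1],[255,0,0,0,0.069],[255,0.009,0.014,0,0],[255,0.0178,0.0268,0,0],[255,0.0178,0.0268,0,0],[255,0.0178,0.0268,0,0],[255,0.0178,0.0268,0,0],[255,0.0178,0.0268,0,0],[255,0.0178,0.0268,0,0],[255,0.0178,0.0268,0,0],[255,0.0178,0.0268,0,0],[255,0.014,0.021,0,0],[255,0.007,0.012,0,0],[255,0,0,0,0],[255,0,0,0,0],[255,0,0,0,0]]}}

```text
time_s: 7.2
position: [0.578, -0.15, 0.2695]
tcp_rot: [[0.883, -0.47, -0.002], [-0.47, -0.883, 0.002], [-0.003, -0.001, -1.0]]
force: [0.0, -0.4, -1.5]
opening: 0.181
grasp_force: 29.9
```

```bash
cat > c.py <<'E'
from m import *
import sys
s=read_state(); R=np.array(s['tcp_rot']); tp=np.array(s['position'])
for n in('scene','top'):
    p,d=shot(n); np.savez(n+'0.npz',p=p,d=d); P=pts(n,d); T=(P-tp)@R*1000
    ok=(d>0)
    def st(nm,m):
        q=T[m]; 
        if len(q)>3: print(n,nm,len(q),np.percentile(q,[3,50,97],axis=0).round(1).tolist())
    a=ok&(abs(T[...,1])<20)&(T[...,2]>22)&(T[...,2]<60)
    st('hinge leg',a&(T[...,0]<-25)&(T[...,0]>-60)); st('nose leg',a&(T[...,0]>25)&(T[...,0]<60))
    st('red',ok&(abs(T[...,1])<20)&(abs(T[...,0])<60)&(T[...,2]>-20)&(T[...,2]<20)&(p[...,2]>100)&(p[...,1]<60))
    b=ok&(abs(T[...,0])<40)&(abs(T[...,1])<26)&(T[...,2]>90)&(T[...,2]<165)&(P[...,2]>.1)
    if b.sum()>3: st('bar',b)
p=np.load('scene0.npz')['p']; cv2.imwrite(sys.argv[1],cv2.resize(p[80:230,200:350],(600,600),interpolation=2))
E
python3 c.py pics/s3.png; python3 g.py .5784 -.1525 -28.1
```

```text
scene hinge leg 73 [[-45.1, -7.0, 23.2], [-41.5, -3.4, 41.5], [-37.2, 3.6, 58.6]]
scene nose leg 59 [[30.9, -7.0, 24.0], [34.5, -4.2, 40.8], [40.7, 2.9, 58.5]]
scene red 58 [[-39.8, -9.5, -13.0], [-36.2, -3.7, -5.1], [35.0, 5.2, 11.2]]
scene bar 65 [[3.3, -23.2, 123.9], [6.4, 0.1, 126.8], [11.3, 24.5, 132.5]]
pos [ 0.5785 -0.1498  0.2702] az -27.97 turn 0.0022 now [0.0012 0.0024] after turn [0.0012 0.0024] F [-0.17  0.31 -2.27] M [0.06 0.06 0.02] 0.18235911657813247 29.904837606009096 t 7.3 tilt [-0.0012  0.0011 -1.    ]
```

View pics/s3.png

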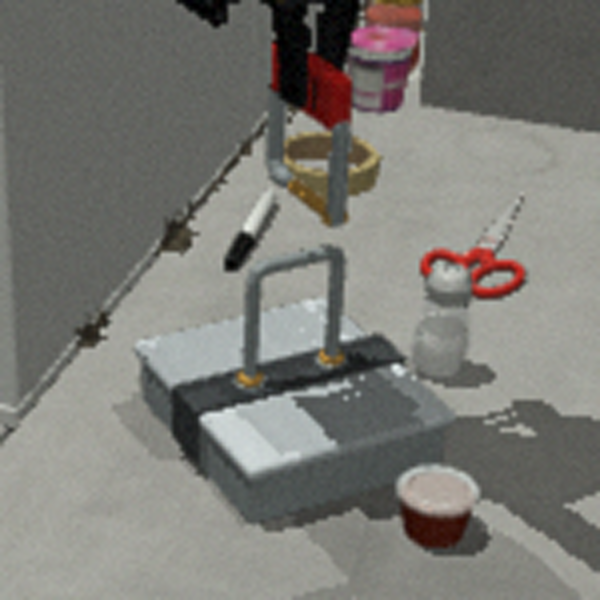

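Hook sits above the bar; the gate is shut and the loop is across the crossbar, with the mouth within about 2 mm. Bar axis is at z ≈ 0.141. Correcting and going down to just above first touch.

Request:
{"fn": "send_rows", "kwargs": {"plan": [[255,0.0015,0.001,0.01,0.002],[255,0,0,0.012,0],[255,0,0,0.01,0],[255,0,0,0.004,0],[255,0,0,0.002,0],[255,0,0,0.002,0],[255,0,0,0.002,0],[255,0,0,0.002,0],[255,0,0,0.002,0],[255,0,0,0,0],[255,0,0,0,0]]}}

```text
time_s: 8.22
position: [0.5801, -0.1535, 0.2253]
tcp_rot: [[0.881, -0.473, 0.001], [-0.473, -0.881, -0.0], [0.001, -0.0, -1.0]]
force: [0.0, -0.4, 1.1]
opening: 0.182
grasp_force: 29.9
```

```bash
python3 g.py .5784 -.1525 -28.1
```

```text
pos [ 0.5801 -0.1535  0.2253] az -28.21 turn -0.0019 now [-0.002  -0.0001] after turn [-0.002  -0.0001] F [ 0.03 -0.45  1.13] M [ 0.15  0.12 -0.04] 0.18177631751585596 29.904904982540756 t 8.2167 tilt [ 1.2e-03 -4.0e-04 -1.0e+00]
```

Request:
{"fn": "send_rows", "kwargs": {"plan": [[255,0,0,0.003,0],[255,0,0,0.003,0],[255,0,0,0.003,0],[255,0,0,0.003,0],[255,0,0,0.003,0],[255,0,0,0.003,0],[255,0,0,0.002,0],[255,0,0,0,0],[255,0,0,0,0]]}}

```text
time_s: 8.97
position: [0.5794, -0.1533, 0.2043]
tcp_rot: [[0.881, -0.473, -0.001], [-0.473, -0.881, 0.0], [-0.001, 0.0, -1.0]]
force: [-0.2, -0.5, 3.8]
opening: 0.184
grasp_force: 29.9
```

```bash
python3 g.py .5784 -.1525 -28.1; python3 - <<'E'
from h import *
p,d=shot('scene'); cv2.imwrite('pics/s4.png',cv2.resize(p[100:200,230:330],(600,600),interpolation=2))
E
```

```text
pos [ 0.5794 -0.1533  0.2043] az -28.2 turn -0.0017 now [-0.0012 -0.0002] after turn [-0.0012 -0.0002] F [-0.18 -0.51  3.75] M [ 0.06  0.05 -0.04] 0.1842384274352862 29.904773547314107 t 8.9667 tilt [-1.1e-03  4.0e-04 -1.0e+00]
```

View pics/s4.png

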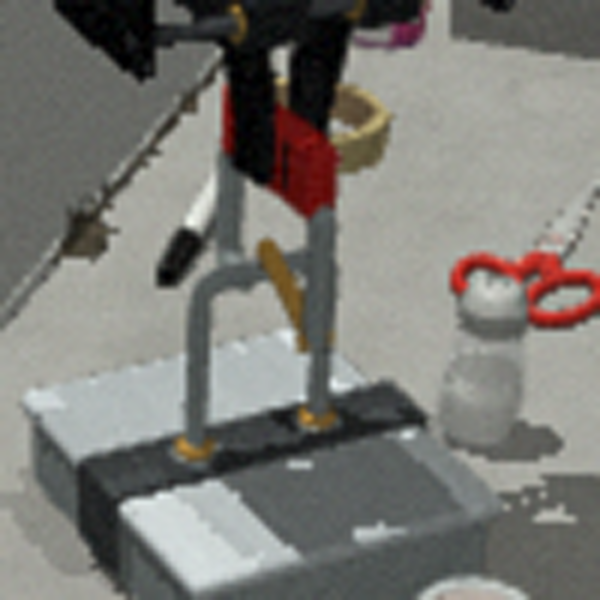

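The brass gate is pressed upward, with its end at crop (268,245), and the bar is entering the loop. I'll keep going in small steps.

Request:
{"fn": "send_rows", "kwargs": {"plan": [[255,0,0,0.002,0],[255,0,0,0.002,0],[255,0,0,0.002,0],[255,0,0,0.002,0],[255,0,0,0.002,0],[255,0,0,0,0],[255,0,0,0,0]]}}

```text
time_s: 9.6
position: [0.5785, -0.1527, 0.1938]
tcp_rot: [[0.881, -0.473, -0.003], [-0.473, -0.881, 0.002], [-0.004, 0.0, -1.0]]
force: [-0.9, 0.1, 3.0]
opening: 0.181
grasp_force: 29.9
```

Request:
{"fn": "send_rows", "kwargs": {"plan": [[255,0,0,0.0015,0],[255,0,0,0.0015,0],[255,0,0,0,0]]}}

```text
time_s: 9.85
position: [0.5791, -0.153, 0.1911]
tcp_rot: [[0.881, -0.473, -0.002], [-0.473, -0.881, 0.001], [-0.002, -0.0, -1.0]]
force: [-2.3, 0.5, 2.6]
opening: 0.184
grasp_force: 29.9
```

Request:
{"fn": "send_rows", "kwargs": {"plan": [[255,0,0,0.0015,0],[255,0,0,0.0015,0],[255,0,0,0,0]]}}

```text
time_s: 10.1
position: [0.5786, -0.1527, 0.1877]
tcp_rot: [[0.881, -0.473, -0.003], [-0.473, -0.881, 0.002], [-0.003, 0.0, -1.0]]
force: [-4.2, 2.4, 1.6]
opening: 0.182
grasp_force: 29.9
```

```bash
cat > v.py <<'E'
import sys; from h import *
p,d=shot('scene'); cv2.imwrite(sys.argv[1],cv2.resize(p[100:200,230:330],(600,600),interpolation=2))
E
python3 v.py pics/s5.png
```

```text
(no output)
```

View pics/s5.png

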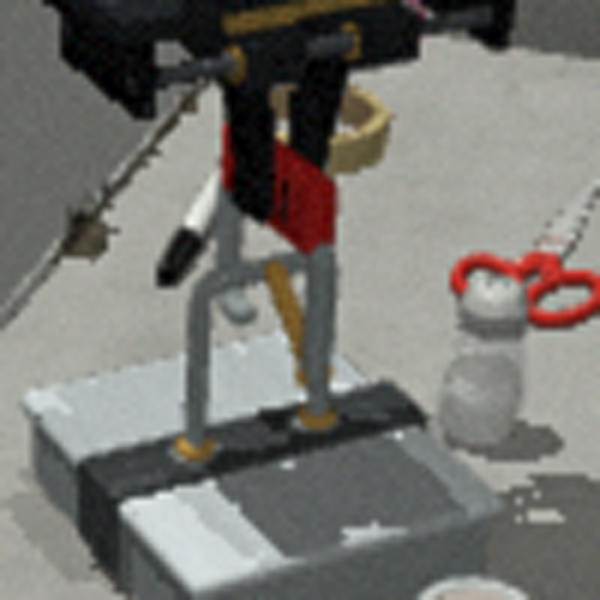

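The gate is steep and its end (crop 272,268) is still just on the bar, with 39 mm of travel used. The bar is now well above the nose, so I'll slide the hook toward −x so the gate end slips off.

Request:
{"fn": "send_rows", "kwargs": {"plan": [[255,-0.0015,0,0,0],[255,-0.0015,0,0,0],[255,-0.001,0,0,0],[255,0,0,0,0]]}}

```text
time_s: 10.48
position: [0.5757, -0.1512, 0.1879]
tcp_rot: [[0.881, -0.472, -0.0], [-0.472, -0.881, 0.0], [-0.0, 0.0, -1.0]]
force: [0.6, -0.4, -2.0]
opening: 0.179
grasp_force: 30.0
```

Request:
{"fn": "send_rows", "kwargs": {"plan": [[255,-0.0015,0,0,0],[255,-0.0015,0,0,0],[255,-0.001,0,0,0],[255,0,0,0,0]]}}

```text
time_s: 10.82
position: [0.573, -0.1498, 0.1886]
tcp_rot: [[0.881, -0.473, 0.001], [-0.473, -0.881, -0.001], [0.001, -0.0, -1.0]]
force: [0.0, 0.1, -2.3]
opening: 0.179
grasp_force: 30.0
```

```bash
python3 v.py pics/s6.png
```

```text
(no output)
```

View pics/s6.png

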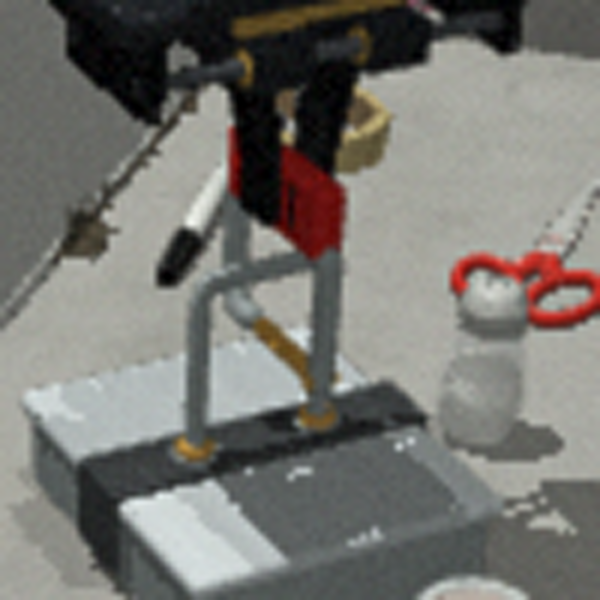

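The gate has sprung shut below the bar (brass straight at crop 250–330, 320–385), and only the hook's weight is felt. Now I'll centre the grip over the bar and let it down gently.

Request:
{"fn": "send_rows", "kwargs": {"plan": [[255,0.003,0,0,0],[255,0.004,0,0,0],[255,0.004,0,0,0],[255,0.003,0,0,0],[255,0,0,0.002,0],[255,0,0,0.002,0],[255,0,0,0,0]]}}

```text
time_s: 11.45
position: [0.5845, -0.156, 0.1838]
tcp_rot: [[0.881, -0.473, -0.001], [-0.473, -0.881, 0.001], [-0.002, 0.0, -1.0]]
force: [0.0, -0.4, -2.3]
opening: 0.181
grasp_force: 30.0
```

Request:
{"fn": "send_rows", "kwargs": {"plan": [[255,0,0,0.001,0],[255,0,0,0.001,0],[255,0,0,0,0]]}}

```text
time_s: 11.7
position: [0.5848, -0.1561, 0.1823]
tcp_rot: [[0.881, -0.473, -0.001], [-0.473, -0.881, 0.0], [-0.001, 0.0, -1.0]]
force: [-0.2, 0.1, -2.4]
opening: 0.183
grasp_force: 30.0
```

Request:
{"fn": "send_rows", "kwargs": {"plan": [[255,0,0,0.001,0],[255,0,0,0.001,0],[255,0,0,0,0]]}}

```text
time_s: 11.95
position: [0.5849, -0.1561, 0.1804]
tcp_rot: [[0.881, -0.473, -0.0], [-0.473, -0.881, 0.0], [-0.0, 0.0, -1.0]]
force: [0.0, 0.7, -2.6]
opening: 0.177
grasp_force: 30.0
```

Request:
{"fn": "send_rows", "kwargs": {"plan": [[255,0,0,0.001,0],[255,0,0,0,0]]}}

```text
time_s: 12.12
position: [0.5849, -0.1562, 0.1794]
tcp_rot: [[0.881, -0.473, -0.0], [-0.473, -0.881, 0.0], [-0.0, 0.0, -1.0]]
force: [0.2, 0.5, -2.2]
opening: 0.186
grasp_force: 30.0
```

Request:
{"fn": "send_rows", "kwargs": {"plan": [[255,0,0,0.001,0],[255,0,0,0,0]]}}

```text
time_s: 12.28
position: [0.5849, -0.1562, 0.1784]
tcp_rot: [[0.881, -0.473, -0.0], [-0.473, -0.881, 0.0], [-0.0, -0.0, -1.0]]
force: [-0.4, 0.1, -1.6]
opening: 0.179
grasp_force: 30.0
```

Request:
{"fn": "send_rows", "kwargs": {"plan": [[255,0,0,0.001,0],[255,0,0,0,0]]}}

```text
time_s: 12.45
position: [0.5849, -0.1562, 0.1774]
tcp_rot: [[0.881, -0.473, -0.0], [-0.473, -0.881, 0.0], [-0.0, 0.0, -1.0]]
force: [1.2, 0.0, -2.7]
opening: 0.18
grasp_force: 30.0
```

Request:
{"fn": "send_rows", "kwargs": {"plan": [[255,0,0,0.001,0],[255,0,0,0,0]]}}

```text
time_s: 12.62
position: [0.5849, -0.1562, 0.1764]
tcp_rot: [[0.881, -0.473, -0.0], [-0.473, -0.881, 0.0], [-0.0, 0.0, -1.0]]
force: [-0.9, 0.2, -1.3]
opening: 0.18
grasp_force: 30.0
```

Request:
{"fn": "send_rows", "kwargs": {"plan": [[255,0,0,0.001,0],[255,0,0,0.001,0],[255,0,0,0,0]]}}

```text
time_s: 12.87
position: [0.5849, -0.1561, 0.1743]
tcp_rot: [[0.881, -0.473, -0.0], [-0.473, -0.881, 0.0], [-0.001, 0.0, -1.0]]
force: [-0.4, 0.4, -2.0]
opening: 0.182
grasp_force: 30.0
```

Request:
{"fn": "send_rows", "kwargs": {"plan": [[255,0,0,0.001,0],[255,0,0,0.001,0],[255,0,0,0,0]]}}

```text
time_s: 13.12
position: [0.5849, -0.1561, 0.1723]
tcp_rot: [[0.881, -0.473, -0.0], [-0.473, -0.881, 0.0], [-0.0, 0.0, -1.0]]
force: [-1.1, 0.9, -2.2]
opening: 0.182
grasp_force: 30.0
```

Request:
{"fn": "send_rows", "kwargs": {"plan": [[255,0,0,0.001,0],[255,0,0,0.001,0],[255,0,0,0,0]]}}

```text
time_s: 13.37
position: [0.5849, -0.1562, 0.1703]
tcp_rot: [[0.881, -0.473, -0.0], [-0.473, -0.881, 0.0], [-0.0, 0.0, -1.0]]
force: [-0.5, 0.1, -2.1]
opening: 0.178
grasp_force: 30.0
```

Request:
{"fn": "send_rows", "kwargs": {"plan": [[255,0,0,0.001,0],[255,0,0,0,0]]}}

```text
time_s: 13.53
position: [0.5849, -0.1562, 0.1694]
tcp_rot: [[0.881, -0.473, -0.0], [-0.473, -0.881, 0.0], [-0.0, -0.0, -1.0]]
force: [0.3, 0.2, -0.9]
opening: 0.178
grasp_force: 30.0
```

Request:
{"fn": "send_rows", "kwargs": {"plan": [[255,0,0,0.001,0],[255,0,0,0,0]]}}

```text
time_s: 13.7
position: [0.5849, -0.1562, 0.1684]
tcp_rot: [[0.881, -0.473, -0.0], [-0.473, -0.881, 0.0], [-0.0, 0.0, -1.0]]
force: [-0.0, -0.9, -1.6]
opening: 0.183
grasp_force: 30.0
```

Request:
{"fn": "send_rows", "kwargs": {"plan": [[255,0,0,0.001,0],[255,0,0,0,0]]}}

```text
time_s: 13.87
position: [0.5849, -0.1562, 0.1674]
tcp_rot: [[0.881, -0.473, -0.0], [-0.473, -0.881, 0.0], [-0.0, 0.0, -1.0]]
force: [0.9, -0.3, -1.8]
opening: 0.18
grasp_force: 30.0
```

Request:
{"fn": "send_rows", "kwargs": {"plan": [[0,0,0,0,0],[0,0,0,0,0],[0,0,0,0,0],[0,0,0,0,0],[0,0,0,0,0],[0,0,0,0,0],[0,0,0,0,0],[0,0,0,0,0],[0,0,0,-0.01,0],[0,0,0,-0.02,0],[0,0,0,-0.03,0],[0,0,0,-0.03,0],[0,0,0,-0.03,0],[0,0,0,-0.02,0],[0,0,0,0,0],[0,0,0,0,0],[0,0,0,0,0],[0,0,0,0,0]]}}

```text
time_s: 15.37
position: [0.584, -0.1558, 0.3059]
tcp_rot: [[0.881, -0.473, -0.003], [-0.473, -0.881, 0.002], [-0.004, 0.0, -1.0]]
force: [0.0, -0.2, 1.0]
opening: 0.998
grasp_force: 0.0
```

```bash
python3 g.py .58 -.15 -28.1; python3 v.py pics/s7.png
```

```text
pos [ 0.584  -0.1558  0.3059] az -28.2 turn -0.0018 now [-0.0062 -0.0032] after turn [-0.0062 -0.0032] F [ 0.   -0.18  1.02] M [ 0.06  0.   -0.02] 0.9977700491612942 0.0 t 15.3667 tilt [-0.0033  0.0015 -1.    ]
```

View pics/s7.png

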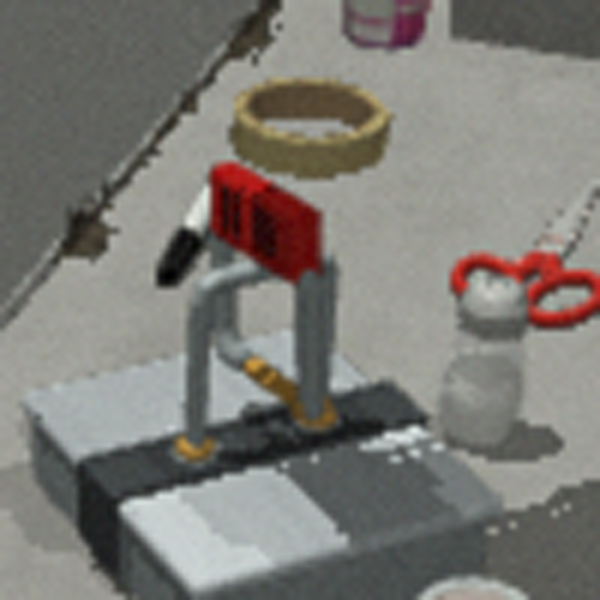

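The hook hangs on the crossbar at crop (270,230), with its gate shut below the bar, and the shaker and pot are undisturbed. I'll wait a moment so it settles, then hand in.

Request:
{"fn": "send_rows", "kwargs": {"plan": [[0,0,0,0,0],[0,0,0,0,0],[0,0,0,0,0],[0,0,0,0,0],[0,0,0,0,0],[0,0,0,0,0],[0,0,0,0,0],[0,0,0,0,0],[0,0,0,0,0],[0,0,0,0,0],[0,0,0,0,0],[0,0,0,0,0]]}}

```text
time_s: 16.42
position: [0.585, -0.1562, 0.3076]
tcp_rot: [[0.881, -0.473, 0.0], [-0.473, -0.881, -0.0], [0.0, -0.0, -1.0]]
force: [0.2, -0.2, -1.0]
opening: 1.001
grasp_force: 0.0
```

```bash
python3 - <<'E'
from h import *
p,d=shot('scene'); q=cv2.imread('pics/s7.png'); n=cv2.resize(p[100:200,230:330],(600,600),interpolation=2)
print('changed px',int((np.abs(n.astype(int)-q).max(-1)>40).sum()))
print(hand_in())
E
```

```text
changed px 384
the job is handed in; nothing more can be done
None
```

The middle-sized snap hook is hanging on the staple's crossbar with its gate sprung shut below the bar; wrist force read under 6 N after each move, nothing else was touched, and I handed the job in at about 16.5 s, with no verdict returned.

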